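# Uncover the lifting pot and hold its strainer half raised

## Robot

A 7-joint arm with a two-finger parallel gripper is mounted at the origin on the work surface; the furniture and walls round the work are solid. World frame = base frame: x ahead of the robot, y to its left, z up, the work surface at z = 0. Lengths are in m, angles in degrees, forces in N, time in s.
With the tool pointing down it reaches from about 0.425 to 0.875 m from the base axis. Payload 4.7 kg.
Tool frame: the origin (TCP) lies between the finger pads; the fingertips stand env.finger_overhang ahead of it and the grasp point (between the pads) lies 5 mm behind it (env.finger_overhang is the distance from the TCP to the fingertips, in m); z points along the fingers, y is the line along which they close (so a half turn about z gives the same grasp; the last joint's range is limited). The gripper opens to 87 mm and grips with 3 to 60 N. Pads are 19 mm wide; open, the fingers measure 117 mm over their backs; the gripper's body (75 mm by 190 mm) begins 51 mm behind the grasp point.
Start: joints at [77.871, 18.392, -4.016, 83.108, 1.295, 78.541, -3.26], TCP at [0.146, -0.634, 0.237] pointing down, gripper open.
Joint ranges: [-163.93, 163.93], [-17.29, 119.83], [-79.2, 71.16], [3.27, 140.29], [-89.18, 269.18], [5.43, 117.66], [-154.24, 154.24]. Speed limits (degrees/s): [147.25, 147.25, 180, 180, 180, 180, 180].

## Interface

Orientations are given as [roll, pitch, yaw] about the fixed x, y, z axes, in that order (R = Rz(yaw) Ry(pitch) Rx(roll)).
In Python, from cell import telemetry, eyes, env, models gives the robot as it stands. The module is installed in compiled form; this text tells all that it offers.
- The arm moves only by the tool drive_tool, never from a script. Its arguments are lists of equal length, an entry for each row: "angular": the turn, a rotation vector about the tool's x, y, z in rad, a list of three; "delta_pos": the shift along the tool's x, y, z in cm, a list of three; "gripper": the finger opening in cm, from 0 to 8.7. A call has 1 to 20 rows; each row shifts and turns the commanded pose from where the row before left it, along the tool's axes as they then stand; what a row does not reach is not made up. A row lasts 1/10 s, in which the tool goes at most 50 mm and 8.59 degrees, less where a joint would pass 70% of its speed; a pose out of reach is approached as far as the arm can. A call with a gripper value outside its range is refused whole. The fingers move at their own pace and stop on an object; "squeeze" is the grip in N (left out, the last holds). Time passes only in rows, so rows that do not move let the fingers close. It gives the time, the measured TCP pose, the force, the opening and the grip force at its end, in the units of the state.
- telemetry.get_obs(): the state, without advancing time (a new reading comes with each control period).
- eyes.read_camera(name): name is "scene" or "top" or "wrist"; returns a dict with "pixels" (480x640x3 uint8, red, green, blue), "mtx" (3x3 intrinsics, pixels), "origin" and "orientation" of the camera in the world. Camera axes: x right, y down, z forward; pixel columns grow to the right and rows downward; lengths in m; the calibration is good to about 2 mm. The wrist camera is an equidistant fisheye: a pixel r from the principal point sees the ray r / f radians off the axis. A picture is of the moment at which its call begins. There is no depth.
- env.sign_off(): hands the job in; it is judged then, once.
Trained networks look in a picture, given as the dict that the camera call returned (one of the last four; its "shot" number tells which), for a name from the list of things; names that differ only in an ending like _2 or _b are one class to them, and where a whole thing is asked for, a point or a joint stands for the part that bears it (a point fixed in the world has none). Each returns a list of dicts, best first, with "p" (0 to 1); they miss things now and then, are a little off and sometimes report something else, mostly with a low value. They report only what shows in the picture. A call takes as long as a camera call.
- models.search_frame(picture, target): "centre" ([column, row] in pixels, amid what is visible of it).
- models.cut_out(picture, target): "pixels" (480x640 bool, what is visible of it) and "centre" ([column, row] in pixels, amid what is visible of it).
The state is a dict: "time_s": time; "qpos": joint angles; "joint_velocities": joint speeds; "effort": joint torques, N m; "tool_pos": TCP position; "tool_rot": TCP orientation; "force": force on the tool from outside, world axes, zero at the start; "wrist_torque": the same for the moment, N m; "grip_width": finger opening in m; "grasp_force": force on a finger pad.
Only numpy, scipy, OpenCV 4.12 (cv2) and the standard library are available. Lean on these libraries where they do the work, as an engineer would, in place of code of your own. Each camera call takes 0.05 s, during which the arm holds its last target. There are 200 camera calls.

## Task

Take the lid off the lifting egg pot by its knob and set it down gently, right way up, in the middle of the white side plate on the right. Then press the pot's spring-loaded lift paddle half-way down, 15 mm of its 30 mm stroke (the green ring on its stem is then half sunk into the housing), never down to the stop, and keep it there for at least three seconds so that the eggs stay raised for the guests. The program finishes while still holding the paddle half-way; leave everything else on the table where it is.

Things in the scene. Friction and masses are not known exactly. Their poses are not given: they have to be found in the camera images.
- cooker: Lifting pot, fixed: black base 250 x 160 x 25 mm, on it a round steel pot (150 mm across, rim 105 mm above the table, side handles to 98 mm from its axis along y) and a grey housing (56 x 70 mm, top 70 mm above the table) under the lift paddle. Origin: on the table under the pot's centre, z up. Housing and paddle stand 120 mm along the cooker's -x axis, which points to the robot within 0.6 rad.
- paddle_top (a point): Centre of the top face of the black lift paddle, a flat pad 44 mm (cooker x) by 50 mm (cooker y), 14 mm thick, on a 13 mm steel stem that sinks straight down into the grey housing. At rest 118 mm above the table; it moves with the paddle. A 10 mm long green ring on the stem begins to enter the housing at 10 mm of travel and is gone at 20 mm.
- paddle (a joint): Travel of the lift paddle in m, straight down: 0 up (at rest), 0.030 at the stop. A spring pushes it back: about 4 N starts it, 7 N at half travel, 10 N at the stop; let go, it springs up. It raises the strainer in the pot by twice its travel, so with the lid still on the eggs would lift the lid.
- lid: Loose steel pot lid, 0.15 to 0.31 kg, 160 mm across, 56 mm tall with its knob; on the pot at the start. Origin: centre of its underside, that of a locating lip 128 mm across and 6 mm deep that sits inside the pot; the flange 6 mm above the origin lies on the pot's rim. z up. The dome's top is 20 mm above the origin.
- lid_knob (a point): Where to grip the lid's black round knob: on its axis, 42 mm above the lid's origin, 22 mm above the dome. The knob is 28 mm across; its straight part reaches from 31 to 52 mm and its top is 56 mm above the lid's origin.
- side_plate: The loose white side plate (a few crumbs on it, 190 mm across, 19 mm tall, 0.3 kg) on the right, for the lid. Origin: centre of its underside, on the table; z up. Set down in its middle, the lid rests level with its origin about 11 mm above the table.
- tumbler: Bystander, loose: clear tumbler with a little drink in it, 66 mm across, 139 mm tall. Origin: centre of its underside.
- rice_bowl: Bystander, loose: small beige rice bowl, 106 mm across, 42 mm tall. Origin: centre of its underside.

How it is judged:
By the outcome, as a careful person would: the job done as asked, in the order asked, and still so for the second after the job is handed in, while the arm keeps its last pose, push and grip.
It also fails if it takes over 61 s, if anything falls off the work surface, if the arm or the gripper's body presses on something with over 40 N, if the wrist force passes 120 N, or if a joint passes its speed limit or range.

## Working session

There is one attempt and no reset: what is moved stays moved. The work goes in short steps, Python scripts to look and compute and a tool call to move; the robot and the scene stay as the last step left them, time stands still between calls to the robot, and variables do not carry over. Pictures are saved under pics/ and viewed, at most 10 in all, crops included, and the job is handed in when it is done.

Besides the shell and the picture viewer there is one more tool, called after "Emit:" as name(argument=value, ...) on one line, values as JSON. drive_tool: Moves the arm, as the interface text tells. Its arguments: {"type":"object","properties":{"angular":{"type":"array","items":{"type":"array","items":{"type":"number"}}},"delta_pos":{"type":"array","items":{"type":"array","items":{"type":"number"}}},"gripper":{"type":"array","items":{"type":"number"}},"squeeze":{"type":"number"}},"required":["angular","delta_pos","gripper"]}

```bash
mkdir -p pics; cat > h.py <<'E'
import numpy as np, cv2
from scipy.spatial.transform import Rotation as R
from cell import telemetry, eyes, env, models
def rot(o):
    o=np.array(o,float)
    if o.shape==(3,3): return o
    if o.size==4: return R.from_quat(o).as_matrix()
    return R.from_euler('xyz',o,degrees=True).as_matrix()
def ray(p,uv,fish=False):
    K=np.array(p['mtx']);x=(uv[0]-K[0,2])/K[0,0];y=(uv[1]-K[1,2])/K[1,1]
    if fish:
        r=np.hypot(x,y);d=np.array([x/r*np.sin(r),y/r*np.sin(r),np.cos(r)]) if r>1e-9 else np.array([0,0,1.])
    else: d=np.array([x,y,1.])
    return rot(p['orientation'])@d
def at_z(p,uv,z,fish=False):
    d=ray(p,uv,fish);o=np.array(p['origin']);return o+d*(z-o[2])/d[2]
def save(p,n): cv2.imwrite('pics/'+n,cv2.cvtColor(p['pixels'],cv2.COLOR_RGB2BGR))
E
python3 - <<'E'
from h import *
print(telemetry.get_obs(), env.finger_overhang)
zs=dict(lid_knob=.15,lid=.11,paddle_top=.118,side_plate=.01,tumbler=.07,rice_bowl=.03,cooker=.05)
for c in ['top','scene']:
    p=eyes.read_camera(c);save(p,c+'0.png');print(c,p['origin'],p['orientation'],p['mtx'])
    for t,z in zs.items():
        for r in models.cut_out(p,t)[:2]:
            print(t,round(r['p'],2),r['centre'],r['pixels'].sum(),at_z(p,r['centre'],z).round(3))
E
```

```text
{'time_s': 0.0, 'qpos': array([77.87075478, 18.43872156, -4.01899209, 83.17450956,  1.29555368,
       78.54096368, -3.25926861]), 'joint_velocities': array([-0.00862493, -0.02711674,  0.0614244 ,  0.02020002,  0.03610718,
        0.0886797 , -0.00505173]), 'effort': array([-7.83004598e-04, -4.91286743e+01, -4.04282100e-01, -3.12535787e+01,
       -6.41412777e-02,  4.35484049e-02,  1.28692800e-04]), 'tool_pos': array([ 0.14538994, -0.63299108,  0.23546924]), 'tool_rot': array([-1.79891095e+02,  5.20329200e-03,  1.29431170e+01]), 'force': array([0.68466028, 0.45045993, 1.0519775 ]), 'wrist_torque': array([-0.0475285 ,  0.02790735,  0.03164185]), 'grasp_force': 0.0, 'grip_width': 0.08686090657591022} 0.014
top [0.33691411 0.06822939 1.23303772] [-169.75004627   -0.2987236   -88.50225312] [[458.91456791   0.         325.93148849]
 [  0.         458.91456791 238.66198318]
 [  0.           0.           1.        ]]
lid_knob 0.82 [266.3, 244.7] 3212 [0.514 0.21  0.15 ]
lid 0.89 [270.4, 243.6] 3111 [0.524 0.205 0.11 ]
paddle_top 0.85 [245.8, 286.9] 412 [0.415 0.259 0.118]
side_plate 0.97 [385.0, 291.8] 4087 [ 0.419 -0.093  0.01 ]
tumbler 0.94 [300.6, 155.2] 833 [0.771 0.141 0.07 ]
rice_bowl 0.81 [219.1, 346.7] 1353 [0.267 0.333 0.03 ]
cooker 0.76 [258.4, 283.6] 2857 [0.429 0.238 0.05 ]
scene [-0.05435397  0.761645    0.88320495] [-130.61578587   -0.83458872 -136.97272902] [[457.57142368   0.         314.47654789]
 [  0.         457.57142368 233.26461409]
 [  0.           0.           1.        ]]
lid_knob 0.59 [308.8, 298.0] 389 [0.387 0.291 0.15 ]
lid_knob 0.58 [294.3, 261.8] 2448 [0.486 0.235 0.15 ]
lid 0.72 [293.0, 261.5] 2398 [0.518 0.208 0.11 ]
paddle_top 0.88 [305.9, 295.2] 383 [0.416 0.269 0.118]
side_plate 0.57 [387.1, 246.3] 2280 [ 0.444 -0.093  0.01 ]
tumbler 0.79 [243.0, 218.1] 1034 [0.775 0.153 0.07 ]
rice_bowl 0.56 [332.0, 373.4] 1800 [0.279 0.332 0.03 ]
cooker 0.7 [299.6, 311.0] 4267 [0.435 0.271 0.05 ]
```

```bash
ls pics
```

```text
scene0.png
top0.png
```

View pics/top0.png

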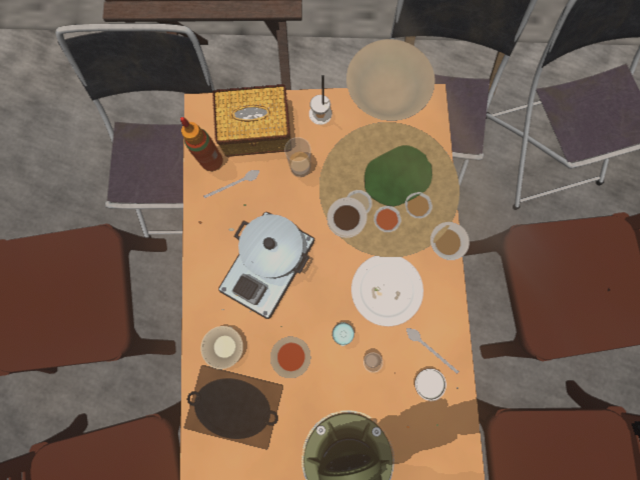

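View pics/scene0.png

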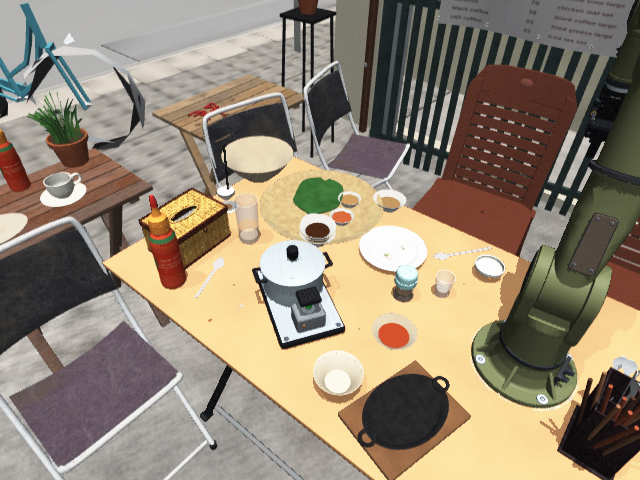

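The top view shows the knob near (269,243), paddle near (250,288), plate near (387,290) and tumbler near (300,160). The scene view shows the knob near (292,252) and paddle near (308,297). Next I'll refine these with dark-blob centroids and the plate outline.

```bash
python3 - <<'E'
from h import *
from scipy.ndimage import label
big=[]
for c,k,pd in [('top',(269,243),(250,289)),('scene',(292,252),(308,297))]:
    p=eyes.read_camera(c);im=p['pixels']
    g=im.max(2)
    for n,uv,z in [('knob',k,.143),('paddle',pd,.115)]:
        for th in (50,70):
            l,_=label(g<th);
            w=l[uv[1]-4:uv[1]+5,uv[0]-4:uv[0]+5];w=w[w>0]
            if len(w)==0: continue
            i=np.bincount(w).argmax();ys,xs=np.where(l==i)
            print(c,n,th,len(xs),xs.mean().round(1),ys.mean().round(1),xs.min(),xs.max(),ys.min(),ys.max(),at_z(p,(xs.mean(),ys.mean()),z).round(4))
    for t,z in [('side_plate',.012),('lid',.105)]:
        r=models.cut_out(p,t)[0];cs,_=cv2.findContours(r['pixels'].astype('uint8'),0,1);cc=max(cs,key=len)
        w=np.array([at_z(p,q[0],z+(.007 if t=='side_plate' else 0))[:2] for q in cc],'f4')
        print(c,t,cv2.minEnclosingCircle(w),cv2.fitEllipse(w))
    cx,cy=(265,265) if c=='top' else (298,290)
    big.append(cv2.resize(im[cy-60:cy+60,cx-50:cx+50],None,fx=4,fy=4,interpolation=cv2.INTER_CUBIC))
save({'pixels':np.hstack(big)},'crop.png')
E
```

```text
top knob 70 16 270.2 246.6 266 273 244 248 [0.5112 0.201  0.143 ]
top side_plate ((0.4252893328666687, -0.09492012113332748), 0.0952359065413475) ((0.424329549074173, -0.09523289650678635), (0.1807681918144226, 0.18765011429786682), 178.58326721191406)
top lid ((0.5209755301475525, 0.2069540023803711), 0.07988978177309036) ((0.5211611390113831, 0.20690412819385529), (0.15579958260059357, 0.15745408833026886), 89.48275756835938)
scene knob 50 137 292.0 252.3 287 297 245 260 [0.5177 0.2109 0.143 ]
scene knob 70 141 292.0 252.4 287 297 245 260 [0.5175 0.2111 0.143 ]
scene paddle 50 344 307.9 296.5 296 320 287 306 [0.412  0.2669 0.115 ]
scene paddle 70 383 308.0 296.4 296 320 286 306 [0.4121 0.2667 0.115 ]
scene side_plate ((0.4250035583972931, -0.0923725888133049), 0.09583514928817749) ((0.4274672269821167, -0.09307564049959183), (0.1798921674489975, 0.18997569382190704), 152.1629180908203)
scene lid ((0.5225545763969421, 0.20612585544586182), 0.08258882910013199) ((0.5218796133995056, 0.20627573132514954), (0.15679693222045898, 0.16020476818084717), 26.65394401550293)
```

View pics/crop.png

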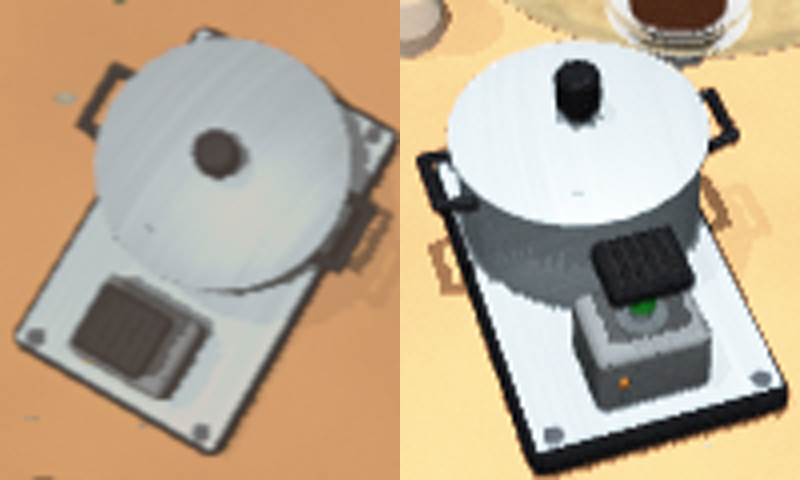

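Pot and lid centre come out at about (0.5215, 0.2065) and the plate at (0.425, -0.094). The crop shows the paddle at top pixel (245.5,287.5), about (0.414, 0.259), so cooker yaw is about -26°. Now moving inward.

Emit:
drive_tool(angular=[[0, 0, 0], [0, 0, 0], [0, 0, 0], [0, 0, 0], [0, 0, 0], [0, 0, 0], [0, 0, 0], [0, 0, 0], [0, 0, 0], [0, 0, 0], [0, 0, 0], [0, 0, 0], [0, 0, 0], [0, 0, 0], [0, 0, -0.14], [0, 0, -0.14], [0, 0, -0.14], [0, 0, -0.14], [0, 0, -0.14], [0, 0, -0.14]], delta_pos=[[1.4, -1.5, -0.4], [2.7, -2.9, -0.4], [2.7, -2.9, -0.4], [2.7, -2.9, -0.4], [2.7, -2.9, -0.4], [2.7, -2.9, -0.4], [2.7, -2.9, -0.4], [2.7, -2.9, -0.4], [2.7, -2.9, -0.4], [2.7, -2.9, -0.4], [2.7, -2.9, -0.4], [2.7, -2.9, -0.4], [2.7, -2.9, -0.4], [2.7, -2.9, -0.4], [0, 0, 0], [0, 0, 0], [0, 0, 0], [0, 0, 0], [0, 0, 0], [0, 0, 0]], gripper=[8.7, 8.7, 8.7, 8.7, 8.7, 8.7, 8.7, 8.7, 8.7, 8.7, 8.7, 8.7, 8.7, 8.7, 8.7, 8.7, 8.7, 8.7, 8.7, 8.7])

```text
time_s: 3.1
tool_pos: [0.4135, -0.1697, 0.2927]
tool_rot: [180.0, 0.0, 61.4]
force: [-0.5, 0.3, -0.1]
grip_width: 0.0872
grasp_force: 0.0
```

```bash
cat >> h.py <<'E'
def to(x,y,z,yaw=None):
    o=telemetry.get_obs();M=rot(o['tool_rot']);d=M.T@(np.array([x,y,z])-o['tool_pos'])*100
    print('t',o['time_s'],'pos',o['tool_pos'].round(4),'rot',o['tool_rot'].round(2),'F',o['force'].round(1),'w',round(o['grip_width'],4),'gf',round(o['grasp_force'],1))
    print('delta cm',d.round(2),'turn z', None if yaw is None else round(np.radians(-(yaw-o['tool_rot'][2])),3))
E
python3 -c "
from h import *
to(.5215,.2065,.27,110)"
```

```text
t 3.1 pos [ 0.4135 -0.1697  0.2927] rot [1.7998e+02 1.0000e-02 6.1400e+01] F [-0.5  0.3 -0.1] w 0.0872 gf 0.0
delta cm [38.2  -8.52  2.26] turn z -0.848
```

Emit:
drive_tool(angular=[[0, 0, 0], [0, 0, 0], [0, 0, 0], [0, 0, 0], [0, 0, 0], [0, 0, 0], [0, 0, 0], [0, 0, 0], [0, 0, 0], [0, 0, 0], [0, 0, 0], [0, 0, -0.14], [0, 0, -0.14], [0, 0, -0.14], [0, 0, -0.14], [0, 0, -0.14], [0, 0, -0.14], [0, 0, 0], [0, 0, 0]], delta_pos=[[1.8, -0.4, 0.2], [3.8, -0.85, 0.2], [3.8, -0.85, 0.2], [3.8, -0.85, 0.2], [3.8, -0.85, 0.2], [3.8, -0.85, 0.2], [3.8, -0.85, 0.2], [3.8, -0.85, 0.2], [3.8, -0.85, 0.2], [3.8, -0.85, 0.2], [2.2, -0.5, 0.2], [0, 0, 0], [0, 0, 0], [0, 0, 0], [0, 0, 0], [0, 0, 0], [0, 0, 0], [0, 0, 0], [0, 0, 0]], gripper=[8.7, 8.7, 8.7, 8.7, 8.7, 8.7, 8.7, 8.7, 8.7, 8.7, 8.7, 8.7, 8.7, 8.7, 8.7, 8.7, 8.7, 8.7, 8.7])

```text
time_s: 5.0
tool_pos: [0.5235, 0.2058, 0.2705]
tool_rot: [180.0, 0.0, 109.0]
force: [0.3, -0.1, -0.2]
grip_width: 0.0869
grasp_force: 0.0
```

```bash
python3 -c "
from h import *
p=eyes.read_camera('wrist');save(p,'w1.png');print(p['origin'],p['orientation'],p['mtx'])
for t,z in [('lid_knob',.145),('lid',.108),('paddle_top',.118)]:
    for r in models.cut_out(p,t)[:2]: print(t,r['p'],r['centre'],r['pixels'].sum(),at_z(p,r['centre'],z,True))
to(.5215,.2065,.136,110)"
```

```text
[0.49637157 0.28642012 0.41924041] [ 1.62229497e+02 -1.24283735e-02  1.89821867e+01] [[371.64829954   0.         316.28739033]
 [  0.         371.64829954 241.70132787]
 [  0.           0.           1.        ]]
lid_knob 0.61 [314.5, 215.0] 24950 [0.51681502 0.22300173 0.145     ]
lid 0.66 [312.9, 217.7] 25010 [0.51904507 0.21172748 0.108     ]
paddle_top 0.71 [217.0, 124.1] 3069 [0.41850264 0.26405145 0.118     ]
t 5.2 pos [0.5235 0.2059 0.2706] rot [1.8000e+02 2.0000e-02 1.0911e+02] F [-0.2 -0.  -0.1] w 0.087 gf 0.0
delta cm [ 0.12 -0.17 13.46] turn z -0.015
```

View pics/w1.png

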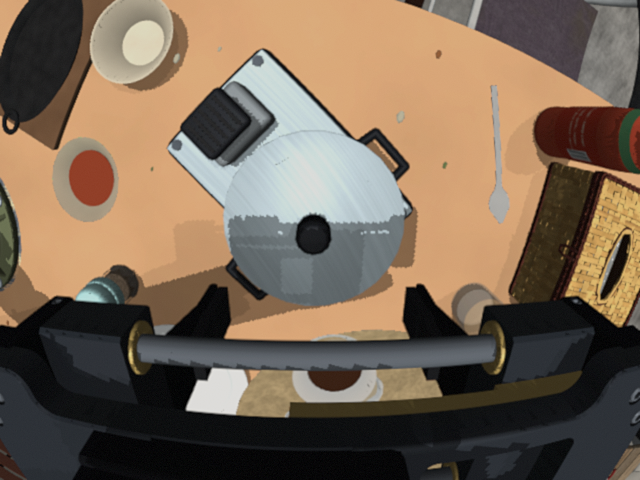

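Wrist view: the knob is at (313.5,234), centred between the fingers, and the paddle pad is at about (217,124). Descending to just above the knob.

Emit:
drive_tool(angular=[[0, 0, 0], [0, 0, 0], [0, 0, 0], [0, 0, 0], [0, 0, 0], [0, 0, 0]], delta_pos=[[0.1, -0.2, 1], [0, 0, 2], [0, 0, 2], [0, 0, 2], [0, 0, 2], [0, 0, 0]], gripper=[8.7, 8.7, 8.7, 8.7, 8.7, 8.7])

```text
time_s: 5.8
tool_pos: [0.5191, 0.2051, 0.1773]
tool_rot: [-179.7, -0.0, 109.2]
force: [-0.4, -0.7, -0.6]
grip_width: 0.0869
grasp_force: 0.0
```

```bash
python3 -c "
from h import *
from scipy.ndimage import label
p=eyes.read_camera('wrist')
# predicted knob place for (.5215,.2065)
g=p['pixels'].max(2)
P=np.array([.5215,.2065,.15]);d=rot(p['orientation']).T@(P-p['origin']);th=np.arctan2(np.hypot(d[0],d[1]),d[2]);u=d[:2]/np.hypot(d[0],d[1])*th*p['mtx'][0][0]+np.array(p['mtx'])[:2,2]
print(u)
l,_=label(g<60);c=u.astype(int);w=l[c[1]-8:c[1]+9,c[0]-8:c[0]+9];i=np.bincount(w[w>0]).argmax();ys,xs=np.where(l==i);print(len(xs),xs.min(),xs.max(),ys.min(),ys.max())
print(at_z(p,(xs.mean(),ys.mean()),.148,True))
to(.5215,.2065,.136)"
```

```text
[320.55725403 292.86045367]
2481 294 345 255 314
[0.52001092 0.20984068 0.148     ]
t 5.85 pos [0.5201 0.2058 0.1791] rot [-1.7982e+02 -1.0000e-02  1.0919e+02] F [0.5 0.2 0.5] w 0.0868 gf 0.0
delta cm [0.02 0.17 4.31] turn z None
```

Emit:
drive_tool(angular=[[0, 0, 0], [0, 0, 0], [0, 0, 0], [0, 0, 0], [0, 0, 0], [0, 0, 0], [0, 0, 0], [0, 0, 0], [0, 0, 0], [0, 0, 0], [0, 0, 0], [0, 0, 0]], delta_pos=[[0.1, 0.15, 1], [0, 0, 1], [0, 0, 1], [0, 0, 1], [0, 0, 0.2], [0, 0, 0], [0, 0, 0], [0, 0, 0], [0, 0, 0], [0, 0, 0], [0, 0, 0], [0, 0, 0]], gripper=[8.7, 8.7, 8.7, 8.7, 8.7, 6, 4, 2, 2, 2, 2, 2], squeeze=25)

```text
time_s: 7.05
tool_pos: [0.5224, 0.2077, 0.1386]
tool_rot: [180.0, 0.0, 109.2]
force: [0.8, 0.1, -0.1]
grip_width: 0.0389
grasp_force: 0.0
```

```bash
python3 -c "
from h import *
to(.5215,.2065,.136)"
```

```text
t 7.05 pos [0.5224 0.2077 0.1386] rot [1.8000e+02 1.0000e-02 1.0919e+02] F [ 0.8  0.1 -0.1] w 0.0389 gf 0.0
delta cm [-0.08 -0.12  0.26] turn z None
```

Emit:
drive_tool(angular=[[0, 0, 0], [0, 0, 0], [0, 0, 0], [0, 0, 0], [0, 0, 0], [0, 0, 0], [0, 0, 0]], delta_pos=[[0, 0, 0.1], [0, 0, 0], [0, 0, 0], [0, 0, 0], [0, 0, 0], [0, 0, 0], [0, 0, 0]], gripper=[2, 2, 2, 2, 2, 2, 2])

```text
time_s: 7.75
tool_pos: [0.5223, 0.2077, 0.1373]
tool_rot: [-180.0, -0.0, 109.2]
force: [-0.8, 0.2, -0.7]
grip_width: 0.027
grasp_force: 25.0
```

```bash
python3 -c "
from h import *
to(.5215,.2065,.136)"
```

```text
t 7.75 pos [0.5223 0.2077 0.1373] rot [-1.7999e+02 -1.0000e-02  1.0920e+02] F [-0.8  0.2 -0.7] w 0.027 gf 25.0
delta cm [-0.09 -0.11  0.13] turn z None
```

Gripped. Lift slowly, then look.

Emit:
drive_tool(angular=[[0, 0, 0], [0, 0, 0], [0, 0, 0], [0, 0, 0], [0, 0, 0], [0, 0, 0], [0, 0, 0], [0, 0, 0], [0, 0, 0], [0, 0, 0]], delta_pos=[[0, 0, -0.3], [0, 0, -0.5], [0, 0, -0.8], [0, 0, -1.2], [0, 0, -1.5], [0, 0, -1.7], [0, 0, -1.7], [0, 0, -1.5], [0, 0, -0.8], [0, 0, 0]], gripper=[2, 2, 2, 2, 2, 2, 2, 2, 2, 2])

```text
time_s: 8.75
tool_pos: [0.523, 0.208, 0.239]
tool_rot: [179.9, 0.0, 109.2]
force: [-0.4, 0.5, -1.7]
grip_width: 0.0268
grasp_force: 25.0
```

```bash
python3 -c "
from h import *
p=eyes.read_camera('scene');save(p,'s1.png')
to(.425,-.094,.237)"
```

```text
t 8.8 pos [0.5225 0.2077 0.2379] rot [1.7996e+02 2.0000e-02 1.0919e+02] F [ 0.7 -0.2 -2.5] w 0.0269 gf 25.0
delta cm [-25.29 -19.12   0.09] turn z None
```

View pics/s1.png

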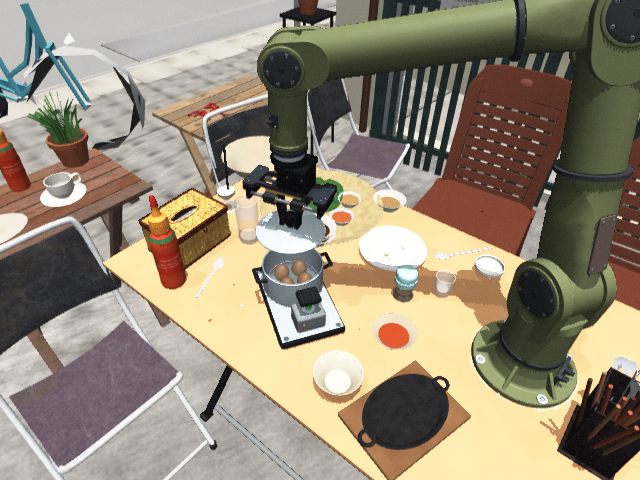

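The lid is held level at about (290,230) and the eggs are visible. Carrying it to above the plate.

Emit:
drive_tool(angular=[[0, 0, 0], [0, 0, 0], [0, 0, 0], [0, 0, 0], [0, 0, 0], [0, 0, 0], [0, 0, 0], [0, 0, 0], [0, 0, 0], [0, 0, 0], [0, 0, 0], [0, 0, 0], [0, 0, 0], [0, 0, 0], [0, 0, 0], [0, 0, 0], [0, 0, 0]], delta_pos=[[-0.6, -0.5, 0], [-1.2, -0.9, 0], [-2, -1.5, 0], [-2, -1.5, 0], [-2, -1.5, 0], [-2, -1.5, 0], [-2, -1.5, 0], [-2, -1.5, 0], [-2, -1.5, 0], [-2, -1.5, 0], [-2, -1.5, 0], [-2, -1.5, 0], [-2, -1.5, 0], [-1, -0.8, 0], [-0.5, -0.4, 0], [0, 0, 0], [0, 0, 0]], gripper=[2, 2, 2, 2, 2, 2, 2, 2, 2, 2, 2, 2, 2, 2, 2, 2, 2])

```text
time_s: 10.5
tool_pos: [0.4254, -0.0929, 0.2374]
tool_rot: [180.0, -0.0, 109.3]
force: [-0.4, 0.7, -3.0]
grip_width: 0.0271
grasp_force: 25.0
```

```bash
python3 -c "
from h import *
p=eyes.read_camera('scene')
r=models.cut_out(p,'side_plate');print([(q['p'],q['centre'],q['pixels'].sum()) for q in r[:1]])
to(.4255,-.094,.051)"
```

```text
[(0.57, [388.8, 245.7], np.int64(2285))]
t 10.6 pos [ 0.4255 -0.0928  0.2375] rot [ 1.7999e+02 -1.0000e-02  1.0932e+02] F [ 0.4  0.1 -2.6] w 0.0269 gf 25.0
delta cm [-0.11 -0.04 18.65] turn z None
```

Emit:
drive_tool(angular=[[0, 0, 0], [0, 0, 0], [0, 0, 0], [0, 0, 0], [0, 0, 0], [0, 0, 0], [0, 0, 0], [0, 0, 0], [0, 0, 0], [0, 0, 0], [0, 0, 0], [0, 0, 0], [0, 0, 0]], delta_pos=[[-0.1, 0, 0.8], [0, 0, 1.5], [0, 0, 2], [0, 0, 2], [0, 0, 2], [0, 0, 2], [0, 0, 2], [0, 0, 2], [0, 0, 1.5], [0, 0, 0.8], [0, 0, 0.4], [0, 0, 0], [0, 0, 0]], gripper=[2, 2, 2, 2, 2, 2, 2, 2, 2, 2, 2, 2, 2])

```text
time_s: 11.9
tool_pos: [0.426, -0.0951, 0.0681]
tool_rot: [180.0, 0.0, 109.2]
force: [-0.2, 0.1, -2.1]
grip_width: 0.0266
grasp_force: 25.0
```

```bash
python3 -c "
from h import *
p=eyes.read_camera('scene');q=eyes.read_camera('top')
c=np.hstack([cv2.resize(i['pixels'][y-60:y+60,x-50:x+50],None,fx=4,fy=4) for i,x,y in ((p,388,240),(q,387,290))]);save({'pixels':c},'c2.png')
to(.4255,-.094,.0493)"
```

```text
t 12.0 pos [ 0.4261 -0.0952  0.0682] rot [1.7994e+02 7.0000e-02 1.0919e+02] F [ 0.   0.5 -2.6] w 0.0271 gf 25.0
delta cm [ 0.14 -0.02  1.89] turn z None
```

View pics/c2.png

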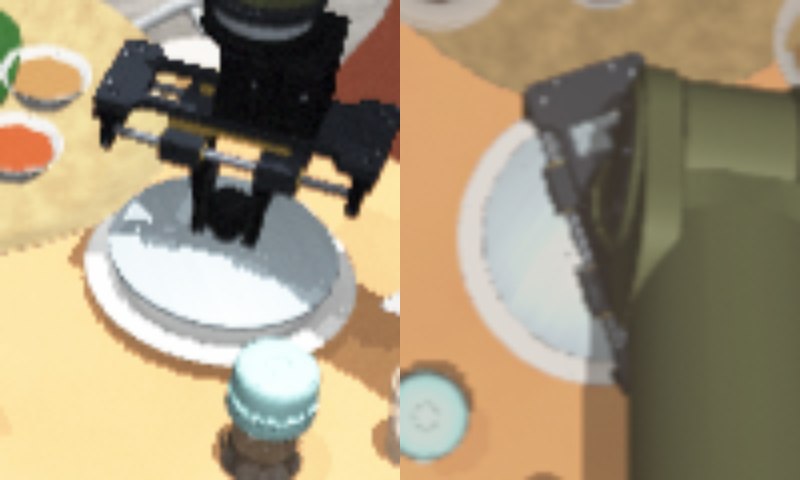

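The lid is level and centred over the plate, clear of the egg cup. Lowering gently.

Emit:
drive_tool(angular=[[0, 0, 0], [0, 0, 0], [0, 0, 0], [0, 0, 0], [0, 0, 0], [0, 0, 0], [0, 0, 0]], delta_pos=[[0.1, 0, 0.5], [0, 0, 0.5], [0, 0, 0.4], [0, 0, 0.15], [0, 0, 0.1], [0, 0, 0], [0, 0, 0]], gripper=[2, 2, 2, 2, 2, 2, 2])

```text
time_s: 12.7
tool_pos: [0.4252, -0.0941, 0.0511]
tool_rot: [180.0, 0.0, 109.2]
force: [0.5, 0.0, -2.2]
grip_width: 0.0268
grasp_force: 25.0
```

```bash
python3 -c "
from h import *
to(.4255,-.094,.0493)"
```

```text
t 12.7 pos [ 0.4252 -0.0941  0.0511] rot [1.8000e+02 1.0000e-02 1.0919e+02] F [ 0.5  0.  -2.2] w 0.0268 gf 25.0
delta cm [-0.    0.03  0.18] turn z None
```

Emit:
drive_tool(angular=[[0, 0, 0], [0, 0, 0], [0, 0, 0], [0, 0, 0]], delta_pos=[[0, 0, 0.1], [0, 0, 0.05], [0, 0, 0.03], [0, 0, 0]], gripper=[2, 2, 2, 2])

```text
time_s: 13.1
tool_pos: [0.4253, -0.0942, 0.0495]
tool_rot: [180.0, 0.0, 109.2]
force: [-1.0, 0.3, 0.5]
grip_width: 0.0274
grasp_force: 25.0
```

```bash
python3 -c "
from h import *
to(.4255,-.094,.0493)"
```

```text
t 13.1 pos [ 0.4253 -0.0942  0.0495] rot [1.800e+02 2.000e-02 1.092e+02] F [-1.   0.3  0.5] w 0.0274 gf 25.0
delta cm [0.01 0.02 0.02] turn z None
```

Touchdown: the weight is off the wrist. Releasing, then going up.

Emit:
drive_tool(angular=[[0, 0, 0], [0, 0, 0], [0, 0, 0], [0, 0, 0], [0, 0, 0], [0, 0, 0], [0, 0, 0], [0, 0, 0], [0, 0, 0], [0, 0, 0], [0, 0, 0], [0, 0, 0], [0, 0, 0], [0, 0, 0], [0, 0, 0], [0, 0, 0]], delta_pos=[[0, 0, 0], [0, 0, 0], [0, 0, 0], [0, 0, 0], [0, 0, 0], [0, 0, 0], [0, 0, -0.5], [0, 0, -1], [0, 0, -1.5], [0, 0, -2], [0, 0, -3], [0, 0, -3], [0, 0, -3], [0, 0, -3], [0, 0, -1.5], [0, 0, 0]], gripper=[3, 3.5, 4.5, 5.5, 6, 6, 6, 6, 6, 6, 6, 6, 6, 6, 6, 6])

```text
time_s: 14.7
tool_pos: [0.4267, -0.0942, 0.2372]
tool_rot: [179.8, 0.3, 109.2]
force: [-0.1, -0.2, 0.2]
grip_width: 0.06
grasp_force: 0.0
```

```bash
python3 -c "
from h import *
p=eyes.read_camera('scene');r=models.cut_out(p,'lid')[0]
cs,_=cv2.findContours(r['pixels'].astype('uint8'),0,1);cc=max(cs,key=len);print(r['p'],cv2.minEnclosingCircle(np.array([at_z(p,q[0],.017)[:2] for q in cc],'f4')))
save({'pixels':cv2.resize(p['pixels'][190:300,320:450],None,fx=4,fy=4)},'c3.png')
to(.4139,.2595,.237,153.8)"
```

```text
0.76 ((0.4261660873889923, -0.09471242129802704), 0.08159107714891434)
t 14.8 pos [ 0.425  -0.0939  0.2343] rot [-1.8000e+02  4.0000e-02  1.0921e+02] F [ 0.1  0.5 -0.8] w 0.0603 gf 0.0
delta cm [33.74 10.58 -0.3 ] turn z -0.778
```

View pics/c3.png

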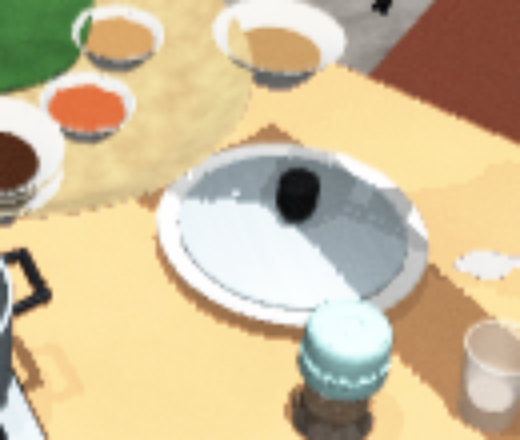

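The lid sits level in the middle of the plate, offset about 1 mm. Now moving to above the paddle, turning and closing the fingers.

Emit:
drive_tool(angular=[[0, 0, 0], [0, 0, 0], [0, 0, 0], [0, 0, 0], [0, 0, 0], [0, 0, 0], [0, 0, 0], [0, 0, 0], [0, 0, 0], [0, 0, 0], [0, 0, 0], [0, 0, 0], [0, 0, -0.13], [0, 0, -0.13], [0, 0, -0.13], [0, 0, -0.13], [0, 0, -0.13], [0, 0, -0.13], [0, 0, 0], [0, 0, 0]], delta_pos=[[1.5, 1.05, 0], [3, 2.1, 0], [3, 2.1, 0], [3, 2.1, 0], [3, 2.1, 0], [3, 1.05, 0], [3.15, 0, 0], [3.15, 0, 0], [3.15, 0, 0], [3.15, 0, 0], [3.15, 0, 0], [1.5, 0, 0], [0, 0, 0], [0, 0, 0], [0, 0, 0], [0, 0, 0], [0, 0, 0], [0, 0, 0], [0, 0, 0], [0, 0, 0]], gripper=[6, 6, 4, 2, 0, 0, 0, 0, 0, 0, 0, 0, 0, 0, 0, 0, 0, 0, 0, 0])

```text
time_s: 16.8
tool_pos: [0.4127, 0.259, 0.2334]
tool_rot: [-179.9, -0.1, 153.7]
force: [-0.3, -0.4, 0.2]
grip_width: 0.0002
grasp_force: 0.0
```

```bash
python3 -c "
from h import *
p=eyes.read_camera('wrist');save(p,'w2.png')
for r in models.cut_out(p,'paddle_top')[:2]: print(r['p'],r['centre'],r['pixels'].sum(),at_z(p,r['centre'],.116,True))
P=np.array([.4139,.2595,.118]);d=rot(p['orientation']).T@(P-p['origin']);th=np.arctan2(np.hypot(d[0],d[1]),d[2]);print(d[:2]/np.hypot(d[0],d[1])*th*p['mtx'][0][0]+np.array(p['mtx'])[:2,2])
to(.4139,.2595,.14,153.8)"
```

```text
0.65 [323.5, 238.1] 3718 [0.41356818 0.26544187 0.116     ]
[316.59182083 242.63545934]
t 16.9 pos [0.413  0.2591 0.2338] rot [-1.7997e+02 -4.0000e-02  1.5377e+02] F [ 0.9  0.2 -0.5] w 0.0005 gf 0.0
delta cm [-0.07  0.09  9.38] turn z -0.0
```

View pics/w2.png

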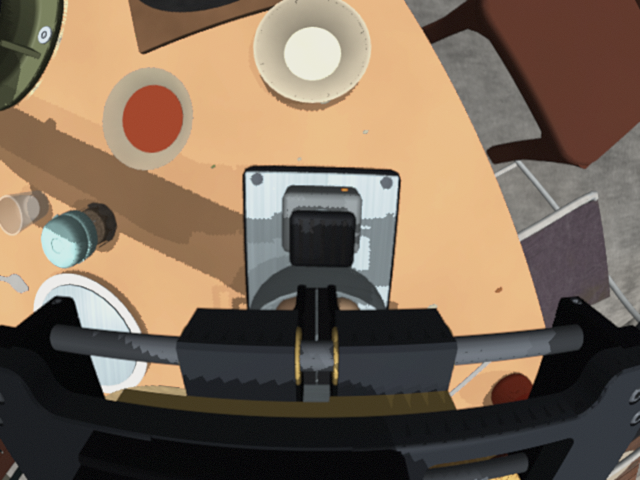

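Wrist view: the pad's top is centred at about (322,238), squared up with the tool and about 3 mm to one side. Correcting that and descending to just above it.

Emit:
drive_tool(angular=[[0, 0, 0], [0, 0, 0], [0, 0, 0], [0, 0, 0], [0, 0, 0], [0, 0, 0], [0, 0, 0], [0, 0, 0]], delta_pos=[[0, 0.3, 1], [0, 0, 2], [0, 0, 2], [0, 0, 2], [0, 0, 1.5], [0, 0, 0.7], [0, 0, 0], [0, 0, 0]], gripper=[0, 0, 0, 0, 0, 0, 0, 0])

```text
time_s: 17.7
tool_pos: [0.415, 0.2623, 0.1428]
tool_rot: [180.0, 0.0, 153.9]
force: [-0.7, 0.3, 0.4]
grip_width: 0.0002
grasp_force: 0.0
```

```bash
python3 -c "
from h import *
to(.414,.262,.132,153.8)"
```

```text
t 17.7 pos [0.415  0.2623 0.1428] rot [1.7996e+02 3.0000e-02 1.5388e+02] F [-0.7  0.3  0.4] w 0.0002 gf 0.0
delta cm [ 0.07 -0.07  1.08] turn z 0.001
```

Emit:
drive_tool(angular=[[0, 0, 0], [0, 0, 0], [0, 0, 0], [0, 0, 0], [0, 0, 0], [0, 0, 0], [0, 0, 0]], delta_pos=[[0, 0, 0.3], [0, 0, 0.3], [0, 0, 0.3], [0, 0, 0.2], [0, 0, 0.2], [0, 0, 0], [0, 0, 0]], gripper=[0, 0, 0, 0, 0, 0, 0])

```text
time_s: 18.4
tool_pos: [0.4148, 0.2618, 0.1294]
tool_rot: [-180.0, 0.0, 153.9]
force: [-0.8, -0.9, 4.6]
grip_width: 0.0004
grasp_force: 2.3
```

```bash
python3 -c "
from h import *
to(.414,.262,.117,153.8)"
```

```text
t 18.4 pos [0.4148 0.2618 0.1294] rot [-1.7998e+02  1.0000e-02  1.5388e+02] F [-0.8 -0.9  4.6] w 0.0004 gf 2.3
delta cm [ 0.08 -0.01  1.24] turn z 0.001
```

Contact as expected (4.6 N at 2.6 mm). Pressing the rest slowly.

Emit:
drive_tool(angular=[[0, 0, 0], [0, 0, 0], [0, 0, 0], [0, 0, 0], [0, 0, 0], [0, 0, 0], [0, 0, 0], [0, 0, 0], [0, 0, 0]], delta_pos=[[0, 0, 0.2], [0, 0, 0.2], [0, 0, 0.2], [0, 0, 0.2], [0, 0, 0.2], [0, 0, 0.1], [0, 0, 0.1], [0, 0, 0], [0, 0, 0]], gripper=[0, 0, 0, 0, 0, 0, 0, 0, 0])

```text
time_s: 19.3
tool_pos: [0.4148, 0.2618, 0.1176]
tool_rot: [-180.0, 0.0, 153.9]
force: [-1.5, -2.0, 7.4]
grip_width: 0.0007
grasp_force: 3.5
```

```bash
python3 -c "
from h import *
p=eyes.read_camera('scene')
save({'pixels':cv2.resize(p['pixels'][240:340,240:360],None,fx=5,fy=5,interpolation=cv2.INTER_CUBIC)},'c4.png')
F=[]
for i in range(6): eyes.read_camera('scene');o=telemetry.get_obs();F.append([o['force'][2],o['tool_pos'][2]*1000])
print(np.mean(F,0),np.std(F,0))
to(.414,.262,.117,153.8)"
```

```text
[  6.89878573 117.6381776 ] [0.14645703 0.01585969]
t 19.65 pos [0.4148 0.2618 0.1177] rot [-1.7998e+02  3.0000e-02  1.5388e+02] F [-1.2 -1.8  7. ] w 0.0004 gf 3.5
delta cm [ 0.08 -0.02  0.07] turn z 0.001
```

View pics/c4.png

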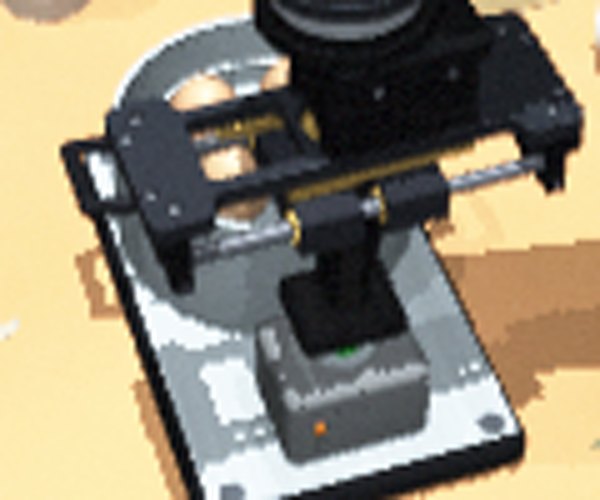

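The pad is pressed with a sliver of green ring still showing. Force is 6.9 N and travel about 14.4 mm. Adding 0.5 mm, then holding for about 4 s.

Emit:
drive_tool(angular=[[0, 0, 0], [0, 0, 0], [0, 0, 0], [0, 0, 0], [0, 0, 0], [0, 0, 0], [0, 0, 0], [0, 0, 0], [0, 0, 0], [0, 0, 0], [0, 0, 0], [0, 0, 0], [0, 0, 0], [0, 0, 0], [0, 0, 0], [0, 0, 0], [0, 0, 0], [0, 0, 0], [0, 0, 0], [0, 0, 0]], delta_pos=[[0, 0, 0.05], [0, 0, 0], [0, 0, 0], [0, 0, 0], [0, 0, 0], [0, 0, 0], [0, 0, 0], [0, 0, 0], [0, 0, 0], [0, 0, 0], [0, 0, 0], [0, 0, 0], [0, 0, 0], [0, 0, 0], [0, 0, 0], [0, 0, 0], [0, 0, 0], [0, 0, 0], [0, 0, 0], [0, 0, 0]], gripper=[0, 0, 0, 0, 0, 0, 0, 0, 0, 0, 0, 0, 0, 0, 0, 0, 0, 0, 0, 0])

```text
time_s: 21.65
tool_pos: [0.4148, 0.2618, 0.1172]
tool_rot: [-180.0, 0.0, 153.9]
force: [-1.4, -1.3, 6.7]
grip_width: 0.0003
grasp_force: 3.5
```

Emit:
drive_tool(angular=[[0, 0, 0], [0, 0, 0], [0, 0, 0], [0, 0, 0], [0, 0, 0], [0, 0, 0], [0, 0, 0], [0, 0, 0], [0, 0, 0], [0, 0, 0], [0, 0, 0], [0, 0, 0], [0, 0, 0], [0, 0, 0], [0, 0, 0], [0, 0, 0], [0, 0, 0], [0, 0, 0], [0, 0, 0], [0, 0, 0]], delta_pos=[[0, 0, 0], [0, 0, 0], [0, 0, 0], [0, 0, 0], [0, 0, 0], [0, 0, 0], [0, 0, 0], [0, 0, 0], [0, 0, 0], [0, 0, 0], [0, 0, 0], [0, 0, 0], [0, 0, 0], [0, 0, 0], [0, 0, 0], [0, 0, 0], [0, 0, 0], [0, 0, 0], [0, 0, 0], [0, 0, 0]], gripper=[0, 0, 0, 0, 0, 0, 0, 0, 0, 0, 0, 0, 0, 0, 0, 0, 0, 0, 0, 0])

```text
time_s: 23.65
tool_pos: [0.4149, 0.2618, 0.1172]
tool_rot: [-180.0, 0.0, 153.9]
force: [-0.8, -2.0, 7.5]
grip_width: 0.0004
grasp_force: 3.5
```

```bash
python3 -c "
from h import *
to(.414,.262,.117,153.8)
if abs(telemetry.get_obs()['tool_pos'][2]-.117)<.0015 : print(env.sign_off())"
```

```text
t 23.65 pos [0.4149 0.2618 0.1172] rot [-1.7998e+02  3.0000e-02  1.5387e+02] F [-0.8 -2.   7.5] w 0.0004 gf 3.5
delta cm [ 0.09 -0.02  0.02] turn z 0.001
the job is handed in; nothing more can be done
None
```

I set the lid level in the middle of the side plate, pressed the paddle to about 15 mm (near 7 N), held it there for about 4 s, and handed the job in at 23.7 s with the arm still holding it; no verdict came back.

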